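Load the sloping nest rack with the polishing bar and the putty tub

TASK

Put the boxed polishing bar and the blue-lidded putty tub away in the sloping rack, each in the pocket that has its shape, with its own top still facing up out of the pocket. Push each one past the sprung roller until it sits fully home, flat on the pocket's floor, and let go; never lay the tub on its side or upside down on the way, and leave the wax sticks, gauze and bur block where they are.

Things in the scene. Friction and masses are not known exactly. Their poses are not given: they have to be found in the camera images.
- polish_bar: Boxed polishing bar, black cuboid 38 (x) x 100 (y) x 31 (z) mm, about 0.19 kg, lying flat; origin at the centre of its underside. Either end may go up the slope.
- putty_tub: Round white putty tub with blue screw lid, 48 mm high, about 0.11 kg: body 57 mm diameter to 36 mm height, lid 61 mm diameter from 36 to 48 mm; origin at the centre of its underside, z up. Any turn about z will do.
- rack: Aluminium base plate 150 (x) x 260 (y) x 6 mm, fixed on the worktop; origin at the centre of its underside. Two nest blocks stand on it side by side on steel stands, centres 115 mm apart along its y, their upper ends about 100 mm above the worktop; which is nearer to the robot varies.
- bar_nest: Blue nest block with the oblong pocket for the bar. Slopes 30 degrees, low end roughly to the robot's left (+y); 130 (x) x 100 (y) mm. Origin: centre of the pocket FLOOR, 54 mm above the worktop; x up the slope, y across, z the slope's normal. Pocket 14 mm deep (rim at z = +14 mm; 6 mm below its yellow lined floor), 103 (x) x 41 (y) mm. 
- tub_nest: Blue nest block with the round pocket for the tub. Slopes 30 degrees, low end roughly to the robot's left (+y); 130 (x) x 100 (y) mm. Origin: centre of the pocket FLOOR, 54 mm above the worktop; x up the slope, y across, z the slope's normal. Pocket 14 mm deep (rim at z = +14 mm; 6 mm below its yellow lined floor), 60 mm in diameter. 
- bar_roller (a joint): White sprung roller in the upper end wall of the oblong pocket, 16 mm wide, 12 mm diameter: travel in m along the nest's +x, 0 = out. At 0 its tip is at nest x = +47 mm; its crown is 12 mm above the floor. It pushes with 3 to 8 N, so the part must be pressed past it with about 5 to 15 N along nest -z and does not sink home by its own weight.
- tub_roller (a joint): White sprung roller in the upper end wall of the round pocket, 16 mm wide, 12 mm diameter: travel in m along the nest's +x, 0 = out. At 0 its tip is at nest x = +25.5 mm; its crown is 12 mm above the floor. It pushes with 3 to 8 N, so the part must be pressed past it with about 5 to 15 N along nest -z and does not sink home by its own weight.
- wax_sticks: Bystander: two pink wax blocks, 36 x 77 x 19 mm; origin at the centre of the underside.
- gauze_stack: Bystander: stack of white gauze, 56 x 58 x 26 mm; origin at the centre of the underside.
- bur_block: Bystander: blue bur block with grey lid, 45 x 85 x 41 mm; origin at the centre of the underside.
Mind the look-alikes: they are no part of the job. Several things look just like the putty_tub: the one meant starts nearest to the robot's base.

How it is judged (in metres and radians):
At the end, for the whole second after the job is handed in: The bar lies in the oblong pocket and the tub stands in the round one, both top side up, their underside centres within 2.5 mm of the pocket floor's height and within 4 mm of its centre along and across the slope, flat on it to 0.06 rad (the bar also in line with it), at rest and released (x of polish_bar in the frame of bar_nest between -0.004 and 0.004 m and y of polish_bar in the frame of bar_nest between -0.004 and 0.004 m and z of polish_bar in the frame of bar_nest between -0.0025 and 0.0025 m and angle between the z axis of polish_bar and the z axis of bar_nest, either way round below 0.06 rad and linear speed of each of polish_bar, putty_tub below 0.01 m/s and x of putty_tub in the frame of tub_nest between -0.004 and 0.004 m and y of putty_tub in the frame of tub_nest between -0.004 and 0.004 m and z of putty_tub in the frame of tub_nest between -0.0025 and 0.0025 m and angle between the z axis of putty_tub and the z axis of tub_nest, either way round below 0.06 rad and angle between the y axis of polish_bar and the x axis of bar_nest, either way round below 0.06 rad); the robot touches nothing.
It fails at once if the tub is laid over (tilted more than 60 degrees) (angle between putty_tub's own z axis and vertical above 1.05 rad).
It fails at once if the wax is moved more than 20 mm (distance of wax_sticks from where it was at the start of the episode above 0.02 m).
It fails at once if the gauze is moved more than 20 mm (distance of gauze_stack from where it was at the start of the episode above 0.02 m).
It fails at once if the bur block is moved more than 20 mm (distance of bur_block from where it was at the start of the episode above 0.02 m).
It also fails if it takes over 67 s, if anything falls off the work surface, if the arm or the gripper's body presses on something with over 40 N, if the wrist force passes 120 N, or if a joint passes its speed limit or range.

ROBOT

A 6-joint arm with a two-finger parallel gripper is mounted at the origin on a cart in front of the work surface, level with it; the furniture and walls round the work are solid. World frame = base frame: x ahead of the robot, y to its left, z up, the work surface at z = 0. Lengths are in mm, angles in rad, forces in N, time in s.
With the tool pointing down it reaches from about 275 to 1000 mm from the base axis. Payload 8.4 kg.
Tool frame: the origin (TCP) lies midway between the tips of the shut fingers; the grasp point (between the pads) lies 19 mm behind it; z points along the fingers, y is the line along which they close (so a half turn about z gives the same grasp; the last joint's range is limited). The gripper opens to 85 mm and grips with 20 to 120 N. Pads are 22 mm wide; open, the fingers measure 114 mm over their backs; the gripper's body (76 mm by 85 mm) begins 54 mm behind the grasp point. The pads swing forward as they close: fully open they stand 13 mm farther back than shut.
Start: joints at [1.334, 0.353, 1.633, -0, 1.155, -0.002], TCP at [145.404, 607.853, 231.281] pointing down, gripper open.
Joint ranges: [-2.63, 2.63], [-0.92, 2.1], [0.06, 2.66], [-1.3, 4.44], [0, 2.69], [-3.02, 3.02]. Speed limits (rad/s): [2.22, 2.22, 2.79, 3.14, 3.14, 3.14].

INTERFACE

Orientations are given as [roll, pitch, yaw] about the fixed x, y, z axes, in that order (R = Rz(yaw) Ry(pitch) Rx(roll)).
In Python, from rig import r, cams gives the robot as it stands. The module is installed in compiled form; this text tells all that it offers.
- The arm moves only by the tool send_rows, never from a script. Its argument "targets" is one flat list of numbers, 7 for each row, row after row: the shift along the tool's x, y, z in m, then the turn, a rotation vector about the tool's x, y, z in rad, then the opening, from -1 (shut) to 1 (fully open). In form: [tx, ty, tz, wx, wy, wz, fingers, tx, ty, tz, wx, wy, wz, fingers, ...]. A call has 1 to 12 rows; each row is the pose to reach, as a shift and turn from the pose commanded when the call began, along the tool's axes at that moment; what a row does not reach only later rows make up. A row lasts 1/12 s, in which the tool goes at most 41.7 mm and 7.16 degrees, less where a joint would pass 70% of its speed; a pose out of reach is approached as far as the arm can. A call with a gripper value outside its range is refused whole. The fingers move at their own pace and stop on an object; "grip_force" is the grip in N (left out, the last holds). Time passes only in rows, so rows that repeat a pose let the fingers close. It gives the time, the measured TCP pose, the force, the opening and the grip force at its end, in the units of the state.
- r.sense(): the state, without advancing time (a new reading comes with each control period).
- cams.grab_frame(name): name is "scene" or "top"; returns a dict with "color" (420x560x3 uint8, blue, green, red), "fx", "fy", "cx", "cy" (pixels), "xyz" and "attitude" of the camera in the world. Camera axes: x right, y down, z forward; pixel columns grow to the right and rows downward; lengths in mm; the calibration is good to about 2 mm. A picture is of the moment at which its call begins. There is no depth.
- r.sign_off(): hands the job in; it is judged then, once.
The state is a dict: "clock": time; "qpos": joint angles; "qvel": joint speeds; "joint_efforts": joint torques, N m; "eef_pos": TCP position; "tcp_rot": TCP orientation; "contact_force": force on the tool from outside, world axes, zero at the start; "wrist_torque": the same for the moment, N m; "opening": opening from 0.0 (shut) to 1.0 (fully open); "grasp_force": force on a finger pad.
Only numpy, scipy, OpenCV 4.12 (cv2) and the standard library are available. Lean on these libraries where they do the work, as an engineer would, in place of code of your own. Each camera call takes 0.05 s, during which the arm holds its last target. There are 200 camera calls.

## Working session

There is one attempt and no reset: what is moved stays moved. The work goes in short steps, Python scripts to look and compute and a tool call to move; the robot and the scene stay as the last step left them, time stands still between calls to the robot, and variables do not carry over. Pictures are saved under pics/ and viewed, at most 10 in all, crops included, and the job is handed in when it is done.

Besides the shell and the picture viewer there is one more tool, called after "Request:" as name(argument=value, ...), one argument or row to a line, values as JSON. send_rows: Moves the arm, as the interface text tells. Its arguments: {"type":"object","properties":{"targets":{"type":"array"},"grip_force":{"type":"number"}},"required":["targets"]}

```bash
mkdir -p pics; ls; python3 - <<'E'
from rig import r,cams
import cv2,json
print(r.sense())
for n in ("scene","top"):
    f=cams.grab_frame(n); cv2.imwrite(f"pics/{n}0.png",f["color"]); print({k:f[k] for k in f if k!="color"})
E
```

```text
pics
{'clock': 0.0, 'qpos': array([ 1.33359322e+00,  3.53632086e-01,  1.63414301e+00, -4.69135945e-05,
        1.15517018e+00, -2.37948827e-03]), 'qvel': array([-9.88427606e-05, -5.28318516e-04,  3.95270110e-04,  1.31081490e-03,
        4.95053272e-04, -1.36849558e-03]), 'joint_efforts': array([ 9.00945452e-04, -6.05243325e+01, -3.42059970e+01,  2.08573538e-04,
        9.36608179e-03, -7.66707444e-05]), 'eef_pos': array([145.31098049, 607.38957028, 230.56790035]), 'tcp_rot': array([-3.14023993e+00,  3.96752143e-05,  2.90678803e+00]), 'contact_force': array([0.11402231, 0.33354862, 0.16450889]), 'wrist_torque': array([-0.05497902, -0.03229715,  0.01751383]), 'grasp_force': 0.0, 'opening': 0.997164272224017}
{'fx': 404.0335324792309, 'fy': 404.0335324792309, 'cx': 278.93568520075917, 'cy': 211.56116140737038, 'xyz': array([-34.85347044, 473.70114991, 534.07308771]), 'attitude': array([-2.12448605,  0.0111012 , -2.17530812])}
{'fx': 399.8296605779477, 'fy': 399.8296605779477, 'cx': 287.40342952313665, 'cy': 206.988831449318, 'xyz': array([407.10835052,  65.59552218, 900.51004488]), 'attitude': array([-2.94024799e+00, -2.72736274e-03, -1.64073175e+00])}
```

View pics/scene0.png

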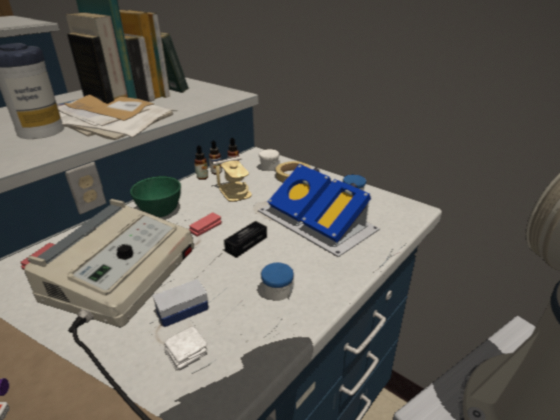

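View pics/top0.png

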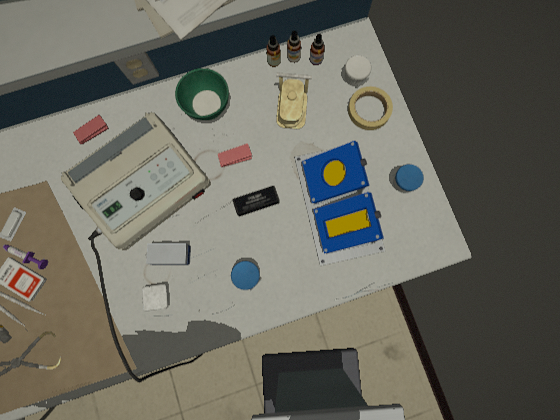

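The top picture shows the bar at (256,201), rack with bar nest nearer the robot at (347,222) and tub nest at (335,172). Blue-lidded tubs stand at (245,274) and (409,178). The white-lidded jar at (358,69) is not a match. I'll make a combined enlarged crop and work out the distances.

```bash
cat > h.py <<'E'
import numpy as np,cv2
from scipy.spatial.transform import Rotation as Ro
from rig import r,cams
def rot(a): return Ro.from_euler('xyz',a)
def ray(f,p):
    d=np.array([(p[0]-f["cx"])/f["fx"],(p[1]-f["cy"])/f["fy"],1.]); return np.array(f["xyz"]),rot(f["attitude"]).apply(d/np.linalg.norm(d))
def onz(f,p,z):
    o,d=ray(f,p); return o+d*(z-o[2])/d[2]
def tri(f1,p1,f2,p2):
    o1,d1=ray(f1,p1);o2,d2=ray(f2,p2)
    s=np.linalg.lstsq(np.c_[d1,-d2],o2-o1,rcond=None)[0]
    a,b=o1+s[0]*d1,o2+s[1]*d2
    return (a+b)/2,np.linalg.norm(a-b)
def proj(f,X):
    c=rot(f["attitude"]).inv().apply(np.atleast_2d(X)-f["xyz"]); return np.c_[f["fx"]*c[:,0]/c[:,2]+f["cx"],f["fy"]*c[:,1]/c[:,2]+f["cy"]]
def goto(p,rpy):
    "shift (m) and rotvec from measured pose to target, tool axes"
    s=r.sense();R=rot(s["tcp_rot"])
    t=R.inv().apply(np.array(p)-s["eef_pos"])/1000; w=(R.inv()*rot(rpy)).as_rotvec()
    print("shift",t.round(4),"rotvec",w.round(4),"rows",round(np.linalg.norm(t)/.0417,1),round(np.degrees(np.linalg.norm(w))/7.16,1))
E
python3 - <<'E'
from h import *
F={n:cams.grab_frame(n) for n in("scene","top")}
import pickle;pickle.dump(F,open("F0.pkl","wb"))
T,S=F["top"],F["scene"]
for p in((245,274),(409,178)):
    q=onz(T,p,48);print(p,q.round(),np.hypot(*q[:2]).round(), proj(S,q).round())
def crop(im,x,y,w,h,W,H): return cv2.resize(im[y:y+h,x:x+w],(W,H),interpolation=cv2.INTER_CUBIC)
t,s=T["color"],S["color"]
out=np.vstack([np.hstack([crop(t,290,135,100,75*4//3,400,400),crop(s,260,155,120,100,400,333+67)]),
 np.hstack([crop(t,225,178,60,45,267,200),crop(s,215,215,60,45,267,200),crop(s,250,255,60,45,266,200)])])
cv2.imwrite("pics/crops.png",out)
E
```

```text
(245, 274) [443. 150.  48.] 468.0 [[279. 271.]]
(409, 178) [ 627. -222.   48.] 665.0 [[356. 180.]]
```

View pics/crops.png

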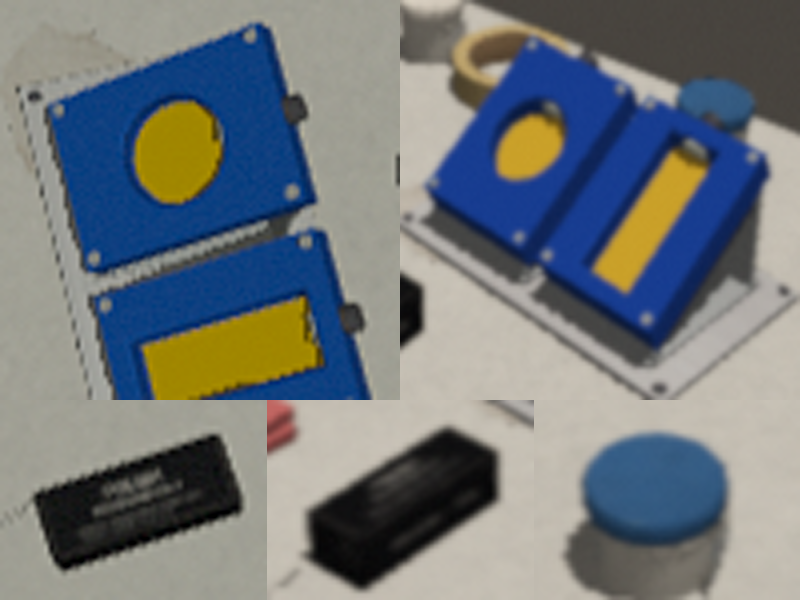

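The crops confirm that the tub at top (245,274) / scene (279,271) is the one meant: blue lid, white body, 468 mm from the base against 665 mm for the look-alike at (409,178). The rack shows screws and face edges clearly in both views. Next I measure the nest faces, tub lid and bar.

```bash
cat > m.py <<'E'
from h import *
import pickle
def quad(mask):
    c=max(cv2.findContours(mask,cv2.RETR_EXTERNAL,cv2.CHAIN_APPROX_NONE)[0],key=cv2.contourArea)
    h=cv2.convexHull(c)
    q=cv2.approxPolyN(h,4,ensure_convex=True).reshape(-1,2).astype(float)
    P=c.reshape(-1,2).astype(float); L=[]
    for i in range(4):
        a,b=q[i],q[(i+1)%4];u=(b-a)/np.linalg.norm(b-a);n=np.array([-u[1],u[0]])
        s=(P-a)@u/np.linalg.norm(b-a);k=(abs((P-a)@n)<3)&(s>.12)&(s<.88)
        vx,vy,x,y=cv2.fitLine(P[k].astype(np.float32),cv2.DIST_HUBER,0,.01,.01).ravel();L.append(np.cross([x,y,1],[x+vx,y+vy,1]))
    C=np.array([(lambda v:v[:2]/v[2])(np.cross(L[i-1],L[i])) for i in range(4)])
    # grow by 0.5px: contour runs through pixel centres
    m=C.mean(0); return C+0.6*(C-m)/np.linalg.norm(C-m,axis=1,keepdims=True)
def blob(mask,near):
    n,l,st,ce=cv2.connectedComponentsWithStats(mask); 
    i=min((i for i in range(1,n) if st[i,4]>100),key=lambda i:np.linalg.norm(ce[i]-near)); return (l==i).astype(np.uint8)*255,st[i,4],ce[i]
E
python3 - <<'E'
from m import *
F=pickle.load(open("F0.pkl","rb"));T,S=F["top"],F["scene"]
hs={n:cv2.cvtColor(F[n]["color"],cv2.COLOR_BGR2HSV) for n in F}
for n,pts in(("top",[(310,165),(325,215),(245,274),(256,201),(256,195)]),("scene",[(285,205),(325,225),(280,272),(240,236),(250,245),(330,236),(334,238)])):
    print(n,[hs[n][y,x].tolist() for x,y in pts])
C={}
for n,seeds in(("top",{"tub":(335,172),"bar":(347,222)}),("scene",{"tub":(298,192),"bar":(336,208)})):
    H=hs[n];b=((H[...,0]>105)&(H[...,0]<122)&(H[...,1]>200)&(H[...,2]>(140))).astype(np.uint8)*255
    for k,s in seeds.items():
        m,a,ce=blob(b,s);q=quad(m);C[n,k]=q;print(n,k,a,ce.round(1),q.round(1).tolist())
E
```

```text
top [[107, 229, 128], [107, 239, 128], [102, 154, 129], [15, 18, 28], [25, 19, 81]]
scene [[111, 214, 144], [22, 189, 194], [106, 151, 130], [12, 25, 52], [120, 16, 16], [111, 212, 89], [111, 211, 82]]Traceback (most recent call last):
  File "<stdin>", line 10, in <module>
  File "m.py", line 17, in blob
    i=min((i for i in range(1,n) if st[i,4]>100),key=lambda i:np.linalg.norm(ce[i]-near)); return (l==i).astype(np.uint8)*255,st[i,4],ce[i]
ValueError: min() iterable argument is empty
```

```bash
cat > meas.py <<'E'
from m import *
F=pickle.load(open("F0.pkl","rb"));T,S=F["top"],F["scene"]
hs={n:cv2.cvtColor(F[n]["color"],cv2.COLOR_BGR2HSV) for n in F}
C={}
for n,seeds,v in(("top",{"tub":(335,172),"bar":(347,222)},90),("scene",{"tub":(298,192),"bar":(336,208)},112)):
    H=hs[n];b=((H[...,0]>100)&(H[...,0]<122)&(H[...,1]>185)&(H[...,2]>v)).astype(np.uint8)*255
    for k,s in seeds.items():
        m,a,ce=blob(b,s);q=quad(m);C[n,k]=q;print(n,k,a,q.round(1).tolist())
for k in("tub","bar"):
    A,B=C["top",k],C["scene",k]
    # order: match by triangulation residual over cyclic shifts
    best=min(((sum(tri(T,A[i],S,B[(o*i+s)%4])[1] for i in range(4)),s,o) for s in range(4) for o in(1,-1)))
    P=np.array([tri(T,A[i],S,B[(best[2]*i+best[1])%4])[0] for i in range(4)])
    c=P.mean(0);n=np.cross(P[2]-P[0],P[3]-P[1]);n/=np.linalg.norm(n);n*=np.sign(n[2])
    print(k,"resid",best[0]/4,"centre",c.round(1),"normal",n.round(3),"slope",np.degrees(np.arccos(n[2])).round(1),"sides",np.linalg.norm(P-np.roll(P,-1,0),axis=1).round(1)); print(P.round(1).tolist())
    up=-np.array([n[0],n[1],0]);up/=np.linalg.norm(up)
    e=P-np.roll(P,-1,0);
    for d in e:
        print("   edge dir",(d/np.linalg.norm(d)).round(3))
for n,p in(("top",(245,274)),("scene",(279,271))):
    H=hs[n];b=((H[...,0]>95)&(H[...,0]<112)&(H[...,1]>110)&(H[...,2]>60)).astype(np.uint8)*255
    m,a,ce=blob(b,p);C[n,"lid"]=m;print(n,"lid",a,ce.round(1),cv2.boundingRect(m))
    H=hs[n];b=((H[...,2]<105)).astype(np.uint8)*255
pickle.dump(C,open("C.pkl","wb"))
E
python3 meas.py
```

```text
top tub 2019 [[367.9, 184.1], [311.9, 202.7], [301.8, 161.1], [355.6, 140.3]]
top bar 1878 [[382.4, 238.0], [323.9, 252.7], [313.2, 209.7], [369.6, 191.6]]
scene tub 1090 [[328.6, 177.1], [295.7, 216.7], [268.1, 201.7], [299.5, 164.8]]
scene bar 1216 [[368.9, 193.4], [334.3, 237.8], [300.6, 219.1], [333.5, 178.4]]
tub resid 5.216462517097676 centre [661.6 -60.1  46.5] normal [ 0.753 -0.148  0.641] slope 50.1 sides [160.6 194.5 241.6 279.2]
[[610.7, -115.8, 94.2], [561.3, 10.7, 179.9], [688.2, 11.8, 32.5], [786.1, -147.3, -120.7]]
   edge dir [ 0.308 -0.788 -0.534]
   edge dir [-0.653 -0.006  0.758]
   edge dir [-0.405  0.659  0.634]
   edge dir [ 0.628 -0.113 -0.77 ]
bar resid 5.9052078823726895 centre [535.9 -68.3  65.2] normal [-0.097  0.471  0.877] slope 28.7 sides [131.   97.5 130.4  99.5]
[[495.9, -133.0, 95.9], [478.7, -19.7, 32.4], [574.8, -3.7, 35.2], [594.1, -116.7, 97.3]]
   edge dir [ 0.132 -0.865  0.485]
   edge dir [-0.986 -0.165 -0.029]
   edge dir [-0.148  0.867 -0.476]
   edge dir [0.986 0.163 0.014]
top lid 632 [244.7 274.8] (231, 261, 28, 28)
scene lid 595 [276.9 274.8] (262, 263, 31, 24)
```

```bash
cat > meas2.py <<'E'
from m import *
F=pickle.load(open("F0.pkl","rb"));T,S=F["top"],F["scene"];C=pickle.load(open("C.pkl","rb"))
def tri2(a,b):
    o1,d1=ray(T,a);o2,d2=ray(S,b);s=np.linalg.lstsq(np.c_[d1,-d2],o2-o1,rcond=None)[0];return (o1+s[0]*d1+o2+s[1]*d2)/2,(o2+s[1]*d2)-(o1+s[0]*d1)
for k in("tub","bar"):
    R=[tri2(a,b) for a,b in zip(C["top",k],C["scene",k])];P=np.array([x[0] for x in R])
    c=P.mean(0);n=np.cross(P[2]-P[0],P[3]-P[1]);n/=np.linalg.norm(n);n*=np.sign(n[2])
    ux=(P[0]+P[3]-P[1]-P[2]);ux/=np.linalg.norm(ux)
    print(k,"c",c.round(1),"n",n.round(3),"up",ux.round(3),"sides",np.linalg.norm(P-np.roll(P,-1,0),axis=1).round(1));print("  gaps S-T",[x[1].round(1).tolist() for x in R],"floor",(c-14*n).round(1))
# lid: top-face ellipse
for z in(48,36,42):
    print("lid top",z,onz(T,C and np.array([244.7,274.8]),z).round(1),onz(S,np.array([276.9,274.8]),z).round(1))
for n in("top","scene"):
    H=F[n]["color"];m=C[n,"lid"];ys,xs=np.where(m>0);v=H[ys,xs,0]
    print(n,np.percentile(v,[5,25,50,75,95]))
    c=max(cv2.findContours(m,cv2.RETR_EXTERNAL,cv2.CHAIN_APPROX_NONE)[0],key=cv2.contourArea);print(cv2.fitEllipse(c))
    # visible white body in scene, predicted lid outlines
for n,f in F.items():
  t=np.linspace(0,2*np.pi,60,endpoint=False);cx=onz(f,(244.7,274.8) if n=="top" else (276.9,274.8),43)
  X=np.vstack([np.c_[cx[0]+30.5*np.cos(t),cx[1]+30.5*np.sin(t),np.full(60,z)] for z in(36,48)])
  h=cv2.convexHull(proj(f,X).astype(np.float32));M=cv2.moments(h);c=np.array([M["m10"],M["m01"]])/M["m00"]
  print(n,"hull centroid",c,"area",M["m00"],"true centre at 43:",proj(f,cx), "=> lid centre xy", (onz(f,np.array((244.7,274.8) if n=="top" else (276.9,274.8))+proj(f,cx)[0]-c,43)).round(1))
for n,p in(("top",(256,201)),("scene",(246,238))):
    H=cv2.cvtColor(F[n]["color"],cv2.COLOR_BGR2GRAY);b=((H<75)).astype(np.uint8)*255
    b=cv2.morphologyEx(b,cv2.MORPH_CLOSE,np.ones((5,5)))
    m,a,ce=blob(b,p);c=max(cv2.findContours(m,cv2.RETR_EXTERNAL,cv2.CHAIN_APPROX_NONE)[0],key=cv2.contourArea)
    print(n,"bar",a,ce.round(1),cv2.minAreaRect(c),cv2.approxPolyN(c,4 if n=="top" else 6,ensure_convex=True).reshape(-1,2).tolist())
E
python3 meas2.py
```

```text
tub c [649.5 -51.8  63.5] n [-0.059  0.463  0.884] up [ 0.152 -0.871  0.467] sides [130.2  98.1 129.7  98.6]
  gaps S-T [[5.4, 6.0, -0.0], [3.4, 4.1, 0.4], [1.5, 2.0, 0.4], [4.0, 4.9, 0.5]] floor [650.4 -58.2  51.1]
bar c [535.9 -68.3  65.2] n [-0.097  0.471  0.877] up [ 0.14  -0.866  0.481] sides [131.   97.5 130.4  99.5]
  gaps S-T [[4.7, 4.6, -0.6], [2.4, 2.6, -0.1], [3.1, 3.7, 0.3], [5.8, 6.4, -0.1]] floor [537.2 -74.9  52.9]
lid top 48 [441.6 150.9  48. ] [436.7 159.1  48. ]
lid top 36 [442.1 152.1  36. ] [448.3 151.3  36. ]
lid top 42 [441.8 151.5  42. ] [442.5 155.2  42. ]
top [109. 122. 126. 130. 138.]
((244.70803833007812, 274.77105712890625), (27.459238052368164, 27.489337921142578), 125.07877349853516)
scene [ 74.7 123.  129.  132.  135. ]
((276.8866882324219, 274.79010009765625), (23.06879425048828, 30.70711898803711), 89.11460876464844)
scene hull centroid [276.90848046 275.59428991] area 730.7874894249253 true centre at 43: [[276.9 274.8]] => lid centre xy [443.4 154.6  43. ]
top hull centroid [244.62405655 274.88221601] area 678.6111185841728 true centre at 43: [[244.7 274.8]] => lid centre xy [441.9 151.2  43. ]
top bar 827 [255.6 200.7] ((255.55003356933594, 200.6500244140625), (18.657438278198242, 44.27189254760742), 71.56504821777344) [[280, 203], [237, 217], [232, 198], [274, 185]]
scene bar 849 [245.2 238.8] ((245.3076629638672, 238.46151733398438), (20.523906707763672, 46.594818115234375), 56.3099365234375) [[266, 227], [266, 237], [236, 257], [225, 251], [225, 239], [255, 221]]
```

Each nest face comes out about 130 x 99 mm, at 64–65 mm height and a slope near 29°, which matches the text. The two cameras disagree by 3–6 mm, so I'll take the bias out later by viewing the gripped tub at a known pose. Now I go above the tub.

```bash
python3 -c "
from h import *
goto([442.5,152.5,120],[np.pi,0,1.9])"
```

```text
shift [-0.3949 -0.3733  0.1112] rotvec [-8.0000e-04  4.0000e-04  1.0067e+00] rows 13.3 8.1
```

Request:
send_rows(
  targets=[-0.395, -0.373, 0.06, 0, 0, 1.007, 1, -0.395, -0.373, 0.06, 0, 0, 1.007, 1, -0.395, -0.373, 0.06, 0, 0, 1.007, 1, -0.395, -0.373, 0.06, 0, 0, 1.007, 1, -0.395, -0.373, 0.06, 0, 0, 1.007, 1, -0.395, -0.373, 0.06, 0, 0, 1.007, 1, -0.395, -0.373, 0.06, 0, 0, 1.007, 1, -0.395, -0.373, 0.06, 0, 0, 1.007, 1, -0.395, -0.373, 0.06, 0, 0, 1.007, 1, -0.395, -0.373, 0.06, 0, 0, 1.007, 1, -0.395, -0.373, 0.06, 0, 0, 1.007, 1, -0.395, -0.373, 0.06, 0, 0, 1.007, 1],
  grip_force=30,
)

```text
clock: 1.2
eef_pos: [418.1, 190.1, 176.4]
tcp_rot: [3.141, -0.0, 1.9]
contact_force: [0.8, 0.6, -0.0]
opening: 1.001
grasp_force: 0.0
```

```bash
python3 -c "
from h import *
goto([442.5,152.5,16],[np.pi,0,1.9]);print(r.sense()['qpos'].round(2),r.sense()['clock'])"
```

```text
shift [-0.0434  0.0108  0.1604] rotvec [ 0.0005 -0.0001 -0.0001] rows 4.0 0.0
[0.42 0.16 2.03 0.   0.95 0.09] 1.2
```

Request:
send_rows(
  targets=[-0.043, 0.011, 0.03, 0, 0, 0, 1, -0.043, 0.011, 0.06, 0, 0, 0, 1, -0.043, 0.011, 0.09, 0, 0, 0, 1, -0.043, 0.011, 0.12, 0, 0, 0, 1, -0.043, 0.011, 0.15, 0, 0, 0, 1, -0.043, 0.011, 0.16, 0, 0, 0, 1, -0.043, 0.011, 0.16, 0, 0, 0, 1, -0.043, 0.011, 0.16, 0, 0, 0, -1, -0.043, 0.011, 0.16, 0, 0, 0, -1, -0.043, 0.011, 0.16, 0, 0, 0, -1, -0.043, 0.011, 0.16, 0, 0, 0, -1, -0.043, 0.011, 0.16, 0, 0, 0, -1],
  grip_force=20,
)

```text
clock: 2.2
eef_pos: [442.8, 155.3, 18.0]
tcp_rot: [3.139, -0.0, 1.9]
contact_force: [-2.2, 0.7, 8.1]
opening: 0.701
grasp_force: 21.9
```

Request:
send_rows(
  targets=[0, 0, 0, 0, 0, 0, 1, 0, 0, 0, 0, 0, 0, 1, 0, 0, 0, 0, 0, 0, 1, 0, 0, 0, 0, 0, 1.571, 1, 0, 0, 0, 0, 0, 1.571, 1, 0, 0, 0, 0, 0, 1.571, 1, 0, 0, 0, 0, 0, 1.571, 1, 0, 0, 0, 0, 0, 1.571, 1, 0, 0, 0, 0, 0, 1.571, 1, 0, 0, 0, 0, 0, 1.571, 1, 0, 0, 0, 0, 0, 1.571, 1, 0, 0, 0, 0, 0, 1.571, 1],
)

```text
clock: 3.2
eef_pos: [441.8, 154.8, 16.5]
tcp_rot: [3.142, -0.0, 0.769]
contact_force: [-0.7, 0.2, 0.1]
opening: 1.0
grasp_force: 0.0
```

Request:
send_rows(
  targets=[0, 0, 0, 0, 0, 0.452, 1, 0, 0, 0, 0, 0, 0.452, 1, 0, 0, 0, 0, 0, 0.452, 1, 0, 0, 0, 0, 0, 0.452, 1, 0, 0, 0, 0, 0, 0.452, 1, 0, 0, 0, 0, 0, 0.452, -1, 0, 0, 0, 0, 0, 0.452, -1, 0, 0, 0, 0, 0, 0.452, -1, 0, 0, 0, 0, 0, 0.452, -1, 0, 0, 0, 0, 0, 0.452, -1, 0, 0, 0, 0, 0, 0.452, -1],
)

```text
clock: 4.12
eef_pos: [441.8, 154.8, 16.6]
tcp_rot: [3.142, -0.0, 0.324]
contact_force: [-0.9, -1.0, 4.9]
opening: 0.704
grasp_force: 20.8
```

Request:
send_rows(
  targets=[0, 0, 0, 0, 0, 0, 1, 0, 0, 0, 0, 0, 0, 1, 0, 0, 0, 0, 0, 0, 1, 0, 0, 0, 0, 0, -1.571, 1, 0, 0, 0, 0, 0, -1.571, 1, 0, 0, 0, 0, 0, -1.571, 1, 0, 0, 0, 0, 0, -1.571, 1, 0, 0, 0, 0, 0, -1.571, 1, 0, 0, 0, 0, 0, -1.571, 1, 0, 0, 0, 0, 0, -1.571, 1, 0, 0, 0, 0, 0, -1.571, 1, 0, 0, 0, 0, 0, -1.571, 1],
)

```text
clock: 5.12
eef_pos: [441.7, 154.8, 16.3]
tcp_rot: [-3.141, 0.0, 1.454]
contact_force: [-0.3, -0.4, -0.3]
opening: 0.998
grasp_force: 0.0
```

Request:
send_rows(
  targets=[0, 0, 0, 0, 0, -0.452, 1, 0, 0, 0, 0, 0, -0.452, 1, 0, 0, 0, 0, 0, -0.452, 1, 0, 0, 0, 0, 0, -0.452, 1, 0, 0, 0, 0, 0, -0.452, 1, 0, 0, 0, 0, 0, -0.452, -1, 0, 0, 0, 0, 0, -0.452, -1, 0, 0, 0, 0, 0, -0.452, -1, 0, 0, 0, 0, 0, -0.452, -1, 0, 0, 0, 0, 0, -0.452, -1, 0, 0, 0, 0, 0, -0.452, -1],
  grip_force=50,
)

```text
clock: 6.03
eef_pos: [441.9, 154.9, 16.8]
tcp_rot: [3.141, -0.0, 1.898]
contact_force: [-0.9, -0.4, 7.9]
opening: 0.698
grasp_force: 51.9
```

```bash
cat >> h.py <<'E'
def nestrot(yawdeg,slope=30):
    a=np.radians(yawdeg);s=np.radians(slope);u=np.array([np.cos(a),np.sin(a),0]);zz=np.array([0,0,1.])
    X=np.cos(s)*u+np.sin(s)*zz;Z=-np.sin(s)*u+np.cos(s)*zz
    return np.c_[X,np.cross(Z,X),Z]      # nest axes in columns
def tool(N): return Ro.from_matrix(np.c_[-N[:,0],N[:,1],-N[:,2]]).as_euler('xyz')
E
python3 -c "
from h import *
N=nestrot(-81);print(N.round(3),tool(N))
c=np.array([651.,-57.,53.])
goto([442,155,116],[np.pi,0,1.9])
goto(c+N[:,2]*(80+16),tool(N))"
```

```text
[[ 0.135  0.988 -0.078]
 [-0.855  0.156  0.494]
 [ 0.5    0.     0.866]] [3.14159265 0.52359878 1.72787596]
shift [ 0.0001  0.0002 -0.0992] rotvec [ 0.0002 -0.     -0.0023] rows 2.4 0.0
shift [-0.2205  0.1382 -0.1193] rotvec [ 0.0447 -0.5224  0.1659] rows 6.9 4.4
```

Request:
send_rows(
  targets=[0, 0, -0.04, 0, 0, 0, -1, 0, 0, -0.08, 0, 0, 0, -1, 0, 0, -0.12, 0, 0, 0, -1, -0.03, 0.02, -0.13, 0.02, -0.12, 0.04, -1, -0.06, 0.04, -0.13, 0.03, -0.24, 0.08, -1, -0.09, 0.06, -0.13, 0.04, -0.36, 0.12, -1, -0.12, 0.08, -0.125, 0.045, -0.47, 0.15, -1, -0.155, 0.1, -0.12, 0.045, -0.522, 0.166, -1, -0.19, 0.12, -0.12, 0.045, -0.522, 0.166, -1, -0.22, 0.138, -0.119, 0.045, -0.522, 0.166, -1, -0.22, 0.138, -0.119, 0.045, -0.522, 0.166, -1, -0.22, 0.138, -0.119, 0.045, -0.522, 0.166, -1],
)

```text
clock: 7.03
eef_pos: [643.8, -10.2, 134.5]
tcp_rot: [-3.141, 0.523, 1.726]
contact_force: [-0.5, 0.5, -1.6]
opening: 0.695
grasp_force: 55.3
```

```bash
cat > look.py <<'E'
import sys
from m import *
tag=sys.argv[1]
F={n:cams.grab_frame(n) for n in("scene","top")};s=r.sense();pickle.dump((F,s),open(tag+".pkl","wb"))
T,S=F["top"]["color"],F["scene"]["color"]
p=proj(F["top"],s["eef_pos"])[0];q=proj(F["scene"],s["eef_pos"])[0];print(s["eef_pos"].round(1),s["tcp_rot"].round(3),s["qpos"].round(2),s["clock"],p.round(),q.round())
def crop(im,c,w,h,W,H):
    x=int(np.clip(c[0]-w/2,0,560-w));y=int(np.clip(c[1]-h/2,0,420-h));print("crop",x,y,W/w);return cv2.resize(im[y:y+h,x:x+w],(W,H),interpolation=cv2.INTER_CUBIC)
cv2.imwrite(f"pics/{tag}.png",np.hstack([crop(T,(340,190),133,150,400,450),crop(S,(320,190),133,150,400,450)]))
E
python3 look.py a1
```

```text
[642.5  -8.8 134.7] [-3.14   0.523  1.729] [ 0.25  0.53  1.71 -0.61  1.05  0.45] 7.1333 [315. 166.] [286. 169.]
crop 273 115 3.007518796992481
crop 253 115 3.007518796992481
```

View pics/a1.png

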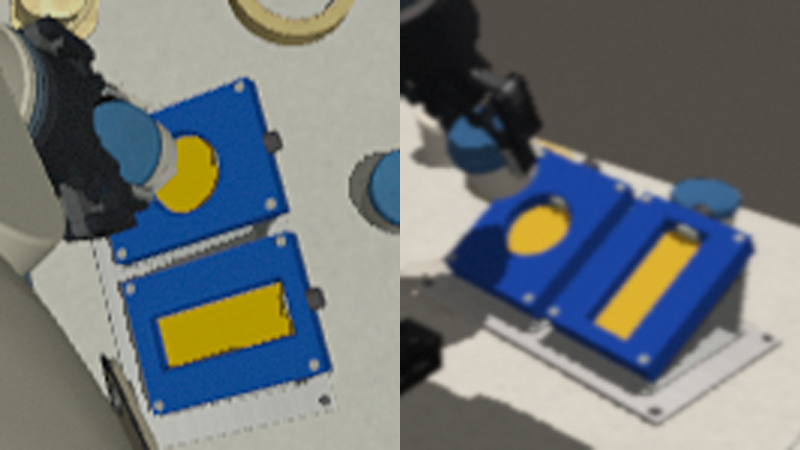

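The picture shows the gripped tub upright in tool terms above the low side of the tub nest. Its white underside rim stands out against blue and yellow in top (crop about 165,170) and in scene (crop about 510,190). I'll fit circles to that rim and to the pocket by ray–plane casts, to get the camera bias at the rack.

```bash
cat > bias.py <<'E'
from m import *
from scipy.optimize import least_squares
from scipy.ndimage import map_coordinates
def oncplane(f,px,c,n):
    o,d=ray(f,px);return o+d*((c-o)@n)/(d@n)
def circ(f,chan,c,A,B,rad,th,val,rng=10,inward=False):
    "edge points of a circle (centre c, axes A,B, radius rad): crossing of val along radial lines; fit centre offset"
    n=np.cross(A,B);pts=[]
    for t in th:
        e=np.cos(t)*A+np.sin(t)*B
        k=np.arange(rad-rng,rad+rng,.4);P=proj(f,c+k[:,None]*e)
        v=map_coordinates(chan.astype(float),[P[:,1],P[:,0]],order=1)-val
        i=np.where((v[:-1]<0)&(v[1:]>=0))[0]
        if len(i): i=i[np.argmin(abs(k[i]-rad))];pts.append((k[i]-.4*v[i]/(v[i+1]-v[i]))*np.array([np.cos(t),np.sin(t)]))
    pts=np.array(pts)
    s=least_squares(lambda q:np.linalg.norm(pts-q,axis=1)-rad,[0,0],loss="soft_l1")
    return s.x,len(pts),np.sqrt(np.mean(s.fun**2))
E
python3 - <<'E'
from bias import *
F,s=pickle.load(open("a1.pkl","rb"))
Rt=rot(s["tcp_rot"]).as_matrix();X,Y,Z=-Rt[:,0],Rt[:,1],-Rt[:,2]
u=s["eef_pos"]+Rt[:,2]*16.6   # underside centre
for n in F:
    H=cv2.cvtColor(F[n]["color"],cv2.COLOR_BGR2HSV)
    for lo,hi in((-60,60),(-40,40)):
        o,k,e=circ(F[n],H[...,1],u,X,Y,28.5,np.radians(np.arange(lo,hi+1,5)),110);print(n,"tub underside seen-FK (nest x,y)",o.round(2),k,round(e,2),"world",(o[0]*X+o[1]*Y).round(1))
F0=pickle.load(open("F0.pkl","rb"));C=pickle.load(open("C.pkl","rb"))
N=nestrot(-81)
for k in("tub","bar"):
  for n in F0:
    q=C[n,k];L=np.cross(np.cross([*q[0],1],[*q[2],1]),np.cross([*q[1],1],[*q[3],1]));p=L[:2]/L[2]
    c=onz(F0[n],p,66.1);ps=[oncplane(F0[n],a,c,N[:,2])@N for a in q];ps=np.array(ps)-c@N
    print(k,n,"face centre",c.round(1),"corner nest xy",ps[:,:2].round(1).tolist(),"floor",(c-14*N[:,2]).round(1))
E
```

```text
scene tub underside seen-FK (nest x,y) [3.21 9.23] 9 2.3 world [ 9.6 -1.3  1.6]
scene tub underside seen-FK (nest x,y) [25.02 14.9 ] 4 1.33 world [ 18.1 -19.1  12.5]
top tub underside seen-FK (nest x,y) [-0.92 -0.58] 22 0.87 world [-0.7  0.7 -0.5]
top tub underside seen-FK (nest x,y) [-0.77 -1.15] 17 0.78 world [-1.2  0.5 -0.4]
tub scene face centre [647.2 -46.   66.1] corner nest xy [[63.5, -48.5], [-63.0, -47.2], [-62.4, 47.6], [63.7, 47.7]] floor [648.3 -52.9  54. ]
tub top face centre [647.  -53.4  66.1] corner nest xy [[66.0, -49.8], [-66.5, -49.0], [-66.0, 49.8], [65.9, 48.6]] floor [648.1 -60.3  54. ]
bar scene face centre [536.5 -64.2  66.1] corner nest xy [[64.2, -50.8], [-64.4, -50.1], [-63.0, 49.9], [64.8, 50.4]] floor [537.6 -71.1  54. ]
bar top face centre [533.6 -69.8  66.1] corner nest xy [[66.5, -50.0], [-65.8, -47.9], [-65.8, 49.5], [66.9, 48.6]] floor [534.7 -76.7  54. ]
```

```bash
python3 - <<'E'
from bias import *
F,s=pickle.load(open("a1.pkl","rb"))
Rt=rot(s["tcp_rot"]).as_matrix();X,Y,Z=-Rt[:,0],Rt[:,1],-Rt[:,2]
u=s["eef_pos"]+Rt[:,2]*16.6;N=nestrot(-81)
t=np.linspace(0,2*np.pi,90)
out=[]
for n,c0 in(("top",(305,125)),("scene",(255,135))):
    im=cv2.resize(F[n]["color"][c0[1]:c0[1]+80,c0[0]:c0[0]+66],(396,480),interpolation=cv2.INTER_CUBIC)
    def ring(c,A,B,rad,col):
        P=proj(F[n],c+rad*(np.cos(t)[:,None]*A+np.sin(t)[:,None]*B));P=((P-c0+.5)*6).astype(int);cv2.polylines(im,[P.reshape(-1,1,2)],True,col,1)
    ring(u,X,Y,28.5,(0,0,255));ring(u+36*Z,X,Y,30.5,(0,255,0));ring(u+48*Z,X,Y,30.5,(255,0,255))
    fl=np.array([649,-57,54.]);ring(fl+14*N[:,2],N[:,0],N[:,1],30,(255,255,0));ring(fl,N[:,0],N[:,1],30,(255,255,255))
    out.append(im)
cv2.imwrite("pics/ov.png",np.hstack(out))
E
```

```text
(no output)
```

View pics/ov.png

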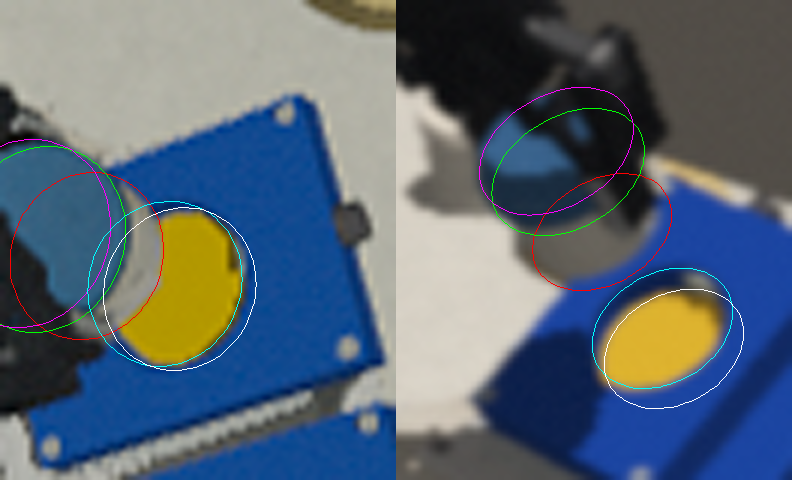

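The overlay shows the top view agreeing with FK at the tub to about 1 mm, while the scene view sees the tub about 3 px left of FK. The top view can therefore be trusted at the rack. Next I fit the near and low pocket rims (yellow/blue edge at the rim plane) in the top view.

```bash
python3 - <<'E'
from bias import *
F0=pickle.load(open("F0.pkl","rb"));f=F0["top"];H=cv2.cvtColor(f["color"],cv2.COLOR_BGR2HSV)[...,0]
for yaw in(-80,-81,-82):
    N=nestrot(yaw);c=np.array([649,-60,54])+14*N[:,2]
    for a,b in((140,290),(160,280)):
        o,k,e=circ(f,H,c,N[:,0],N[:,1],30,np.radians(np.arange(a,b,5)),65);print(yaw,"tub pocket off",o.round(2),k,round(e,2),"floor",(c+o[0]*N[:,0]+o[1]*N[:,1]-14*N[:,2]).round(1))
    c=np.array([535,-77,54])+14*N[:,2]
    def edge(start,dirn,L,ts):   # crossing along dirn from c+t*other
        out=[]
        for base in ts:
            k=np.arange(L-10,L+10,.4);P=proj(f,c+base+k[:,None]*dirn);v=map_coordinates(H.astype(float),[P[:,1],P[:,0]],order=1)-65
            i=np.where((v[:-1]<0)&(v[1:]>=0))[0]
            out.append(k[i[0]]-.4*v[i[0]]/(v[i[0]+1]-v[i[0]]) if len(i) else np.nan)
        return np.array(out)
    lo=edge(c,-N[:,0],51.5,[y*N[:,1] for y in np.arange(-12,13,4)]);xs=np.arange(-40,36,5)
    ne=edge(c,-N[:,1],20.5,[x*N[:,0] for x in xs])
    print("  bar low",lo.round(1),"near",ne.round(1),"dx",(51.5-np.nanmedian(lo)).round(2),"dy",(20.5-np.nanmedian(ne)).round(2),"slope near",np.polyfit(xs,ne,1)[0].round(4))
E
```

```text
-80 tub pocket off [ 5.41 -1.99] 30 1.48 floor [647.9 -65.   56.7]
-80 tub pocket off [ 5.18 -1.93] 24 1.19 floor [647.9 -64.8  56.6]
  bar low [45.5 46.8 45.6 46.6 45.7 45.6 45.8] near [18.2 17.7 18.8 17.9 19.3 18.6 19.3 19.4 18.4 20.2 19.3 20.9 20.1 19.8
 20.8 20.1] dx 5.79 dy 1.19 slope near 0.0339
-81 tub pocket off [ 5.54 -2.13] 30 1.44 floor [647.6 -65.1  56.8]
-81 tub pocket off [ 5.33 -2.12] 24 1.14 floor [647.6 -64.9  56.7]
  bar low [45.1 46.4 45.3 46.7 45.5 46.5 45.8] near [18.9 18.6 19.3 18.3 19.9 18.9 19.9 19.5 18.4 20.1 19.1 20.7 19.8 19.8
 20.5 19.6] dx 5.71 dy 0.93 slope near 0.018
-82 tub pocket off [ 5.59 -2.27] 30 1.38 floor [647.4 -65.1  56.8]
-82 tub pocket off [ 5.39 -2.27] 24 1.06 floor [647.4 -64.9  56.7]
  bar low [45.1 46.1 45.  46.4 45.4 46.8 45.8] near [19.5 19.6 19.8 18.7 20.2 19.1 20.5 19.6 18.4 20.1 19.  20.5 19.5 20.
 20.1 19.1] dx 5.71 dy 0.86 slope near 0.002
```

The camera sits toward the nest's +x side, so the low wall is visible. The low edge must be cast on the floor plane, and the near and upslope edges on the rim plane. I'll refit accordingly.

```bash
python3 - <<'E'
from bias import *
F0=pickle.load(open("F0.pkl","rb"));f=F0["top"];H=cv2.cvtColor(f["color"],cv2.COLOR_BGR2HSV)[...,0]
N=nestrot(-81.5);c=np.array([649,-60,54.])
def rad(c,t,R,rng=9):
    e=np.cos(t)*N[:,0]+np.sin(t)*N[:,1];k=np.arange(R-rng,R+rng,.4);P=proj(f,c+k[:,None]*e);v=map_coordinates(H.astype(float),[P[:,1],P[:,0]],order=1)-65
    i=np.where((v[:-1]<0)&(v[1:]>=0))[0];return k[i[0]]-.4*v[i[0]]/(v[i[0]+1]-v[i[0]])-R if len(i) else np.nan
A=[];b=[]
for d in range(140,226,5): A.append((np.cos(np.radians(d)),np.sin(np.radians(d))));b.append(rad(c,np.radians(d),30))
for d in list(range(270,321,5)): A.append((np.cos(np.radians(d)),np.sin(np.radians(d))));b.append(rad(c+14*N[:,2],np.radians(d),30))
A=np.array(A);b=np.array(b);print(b.round(1))
k=~np.isnan(b);s=least_squares(lambda q:A[k]@q-b[k],[0,0],loss="soft_l1");print("tub pocket off nest xy",s.x.round(2),"centre",(c+N[:,:2]@s.x).round(1))
E
```

```text
[-0.7  0.6 -0.  -0.6 -0.9 -0.2  1.3 -0.4 -0.1  0.6 -0.7  0.3 -0.4 -0.9
 -0.8 -0.6 -0.5 -0.  -0.7 -0.9 -0.9 -0.5 -0.9 -1.1 -1.2 -1.  -0.9 -1.3
 -1.2]
tub pocket off nest xy [0.09 0.9 ] centre [649.9 -59.9  54. ]
```

```bash
cat >> h.py <<'E'
CT=np.array([650,-60.3,54.]);CB=np.array([536,-77.3,54.]);N=nestrot(-81.3)
def nst(c,zoff):
    s=r.sense();p=(s["eef_pos"]-c)@N;f=s["contact_force"]@N;print("nest xyz of underside",(p-[0,0,zoff]).round(2),"force nest",f.round(1),"rotvec err",(rot(s["tcp_rot"]).inv()*rot(tool(N))).as_rotvec().round(4),"clk",s["clock"],"open",round(s["opening"],3))
E
python3 -c "
from h import *
nst(CT,16.6);goto(CT+N[:,2]*(18+16.6),tool(N))"
```

```text
nest xyz of underside [-4.67  0.39 79.34] force nest [-0.3 -0.2 -2. ] rotvec err [ 0.0015 -0.0007  0.0054] clk 7.1333 open 0.694
shift [-0.0047 -0.0005  0.0613] rotvec [ 0.0015 -0.0007  0.0054] rows 1.5 0.0
```

Request:
send_rows(
  targets=[-0.0047, -0.0005, 0.03, 0.001, -0.001, 0.005, -1, -0.0047, -0.0005, 0.05, 0.001, -0.001, 0.005, -1, -0.0047, -0.0005, 0.061, 0.001, -0.001, 0.005, -1, -0.0047, -0.0005, 0.061, 0.001, -0.001, 0.005, -1, -0.0047, -0.0005, 0.061, 0.001, -0.001, 0.005, -1],
)

```text
clock: 7.55
eef_pos: [647.9, -42.5, 85.0]
tcp_rot: [3.141, 0.524, 1.725]
contact_force: [0.3, -0.5, -1.5]
opening: 0.699
grasp_force: 55.6
```

```bash
python3 -c "
from h import *
nst(CT,16.6)"; python3 look.py a2
```

```text
nest xyz of underside [-0.04  0.59 19.16] force nest [-0.3  0.2 -1.6] rotvec err [0.0014 0.0007 0.0018] clk 7.55 open 0.699
[648.8 -42.2  85.9] [3.139 0.524 1.724] [ 0.2   0.59  1.74 -0.66  0.95  0.48] 7.65 [329. 169.] [296. 183.]
crop 273 115 3.007518796992481
crop 253 115 3.007518796992481
```

View pics/a2.png

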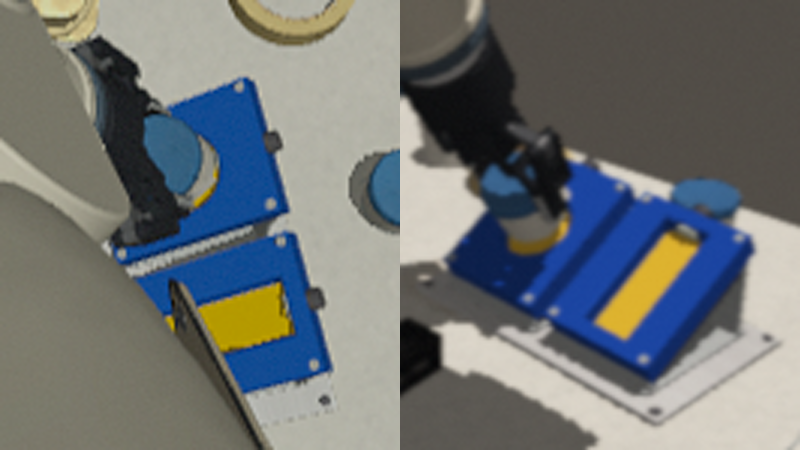

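The tub hovers over the round pocket, with a thin yellow sliver at its upslope edge in the top view, as parallax predicts. I descend gently while watching force.

Request:
send_rows(
  targets=[0, -0.0006, 0.002, 0, 0, 0, -1, 0, -0.0006, 0.004, 0, 0, 0, -1, 0, -0.0006, 0.006, 0, 0, 0, -1, 0, -0.0006, 0.007, 0, 0, 0, -1, 0, -0.0006, 0.007, 0, 0, 0, -1],
)

```text
clock: 8.07
eef_pos: [648.7, -43.7, 80.9]
tcp_rot: [3.137, 0.522, 1.722]
contact_force: [-11.7, 20.8, 20.0]
opening: 0.699
grasp_force: 57.9
```

```bash
python3 -c "
from h import *
nst(CT,16.6)"
```

```text
nest xyz of underside [-0.96  1.21 15.02] force nest [-9.4 -8.5 28.5] rotvec err [ 0.0045 -0.0014 -0.0003] clk 8.0667 open 0.699
```

```bash
cat >> h.py <<'E'
def wr():
    s=r.sense();return s["contact_force"]@N,s["wrist_torque"]@N
E
python3 -c "
from h import *
print(wr())"
```

```text
(array([-9.36852182, -8.45962479, 28.45464274]), array([-1.3408559 ,  1.26559309, -0.07861981]))
```

Request:
send_rows(
  targets=[0, 0, -0.005, 0, 0, 0, -1, 0.002, -0.002, -0.005, 0, 0, 0, -1, 0.002, -0.002, -0.003, 0, 0, 0, -1, 0.002, -0.002, -0.001, 0, 0, 0, -1, 0.002, -0.002, 0, 0, 0, 0, -1, 0.002, -0.002, 0, 0, 0, 0, -1],
)

```text
clock: 8.57
eef_pos: [647.0, -43.8, 78.0]
tcp_rot: [3.137, 0.523, 1.724]
contact_force: [-0.3, 10.6, 4.3]
opening: 0.698
grasp_force: 56.7
```

```bash
python3 -c "
from h import *
nst(CT,16.6);print(wr())"
```

```text
nest xyz of underside [-2.57 -0.45 12.54] force nest [-7.   1.3  9. ] rotvec err [ 0.0047 -0.001   0.0009] clk 8.5667 open 0.698
(array([-6.98401504,  1.29721592,  9.03286111]), array([ 0.15132621,  1.05484957, -0.00419541]))
```

Request:
send_rows(
  targets=[0, 0, 0.002, 0, 0, 0, -1, 0, 0, 0.004, 0, 0, 0, -1, 0, 0, 0.005, 0, 0, 0, -1, 0, 0, 0.005, 0, 0, 0, -1],
)

```text
clock: 8.9
eef_pos: [646.5, -47.1, 72.4]
tcp_rot: [3.14, 0.523, 1.724]
contact_force: [1.9, 4.5, -4.4]
opening: 0.697
grasp_force: 55.9
```

```bash
python3 -c "
from h import *
nst(CT,16.6);print(wr())"
```

```text
nest xyz of underside [-2.56 -1.5   6.14] force nest [-5.8  2.6 -1.8] rotvec err [ 0.0025 -0.0009  0.0015] clk 8.9 open 0.697
(array([-5.77806499,  2.59721329, -1.75107282]), array([ 0.33543258,  1.37692282, -0.03785959]))
```

Request:
send_rows(
  targets=[0, 0, 0.002, 0, 0, 0, -1, 0, 0, 0.004, 0, 0, 0, -1, 0, 0, 0.006, 0, 0, 0, -1, 0, 0, 0.007, 0, 0, 0, -1, 0, 0, 0.007, 0, 0, 0, -1],
)

```text
clock: 9.32
eef_pos: [646.7, -47.7, 68.3]
tcp_rot: [3.138, 0.521, 1.722]
contact_force: [-12.1, 27.5, 18.5]
opening: 0.698
grasp_force: 58.5
```

```bash
python3 -c "
from h import *
nst(CT,16.6);print(wr())"
```

```text
nest xyz of underside [-4.04 -1.31  2.27] force nest [-15.9  -7.8  30.5] rotvec err [ 0.0033 -0.0028 -0.0002] clk 9.3167 open 0.698
(array([-15.93037391,  -7.80008386,  30.53261147]), array([-1.75224545,  2.58076508, -0.04414267]))
```

Request:
send_rows(
  targets=[0, 0, -0.003, 0, 0, 0, -1, 0, 0, -0.003, 0, 0, 0, 1, 0, 0, -0.003, 0, 0, 0, 1, 0, 0, -0.003, 0, 0, 0, 1, 0, 0, -0.03, 0, 0, 0, 1, 0, 0, -0.06, 0, 0, 0, 1, 0, 0, -0.06, 0, 0, 0, -1, 0, 0, -0.06, 0, 0, 0, -1, 0, 0, -0.06, 0, 0, 0, -1, 0, 0, -0.06, 0, 0, 0, -1, 0, 0, -0.06, 0, 0, 0, -1, 0, 0, -0.06, 0, 0, 0, -1],
)

```text
clock: 10.32
eef_pos: [641.8, -22.0, 118.5]
tcp_rot: [-3.141, 0.525, 1.725]
contact_force: [0.1, -1.2, -0.2]
opening: 0.143
grasp_force: 0.0
```

```bash
python3 -c "
from h import *
nst(CT,0);print(wr());goto(CT+[-.5,1,0]+N[:,2]*58,tool(N))"
```

```text
nest xyz of underside [-1.59 -2.3  75.35] force nest [ 1.  -0.1 -0.8] rotvec err [0.0004 0.0009 0.0017] clk 10.3167 open 0.143
(array([ 0.96799925, -0.1032882 , -0.76658338]), array([ 0.01405634,  0.2058264 , -0.01648747]))
shift [-0.0007  0.0019  0.0168] rotvec [0.0004 0.0009 0.0017] rows 0.4 0.0
```

Request:
send_rows(
  targets=[-0.001, 0.001, 0.015, 0, 0, 0, -1, -0.001, 0.001, 0.02, 0, 0, 0, -1, -0.001, 0.001, 0.024, 0, 0, 0, -1, -0.001, 0.001, 0.026, 0, 0, 0, -1, -0.001, 0.001, 0.028, 0, 0, 0, -1, -0.001, 0.001, 0.028, 0, 0, 0, -1],
)

```text
clock: 10.82
eef_pos: [644.8, -34.2, 96.8]
tcp_rot: [3.14, 0.523, 1.722]
contact_force: [-13.7, 18.4, 22.2]
opening: -0.002
grasp_force: 14.5
```

```bash
python3 -c "
from h import *
nst(CT,0);print(wr())"
```

```text
nest xyz of underside [-1.66 -1.14 50.37] force nest [ -6.4 -10.8  29.4] rotvec err [ 0.0013 -0.001  -0.0002] clk 10.8167 open -0.002
(array([ -6.41491156, -10.79966633,  29.36191786]), array([-1.9254903 ,  1.35854906,  0.02175081]))
```

Height with the fingers on the lid equals the gripped reading, which suggests the tub is home and my nest centre is about 3 mm too far upslope. I check flatness by pressing at the upslope and then the downslope side of the lid.

Request:
send_rows(
  targets=[0, 0, -0.008, 0, 0, 0, -1, -0.018, 0, -0.008, 0, 0, 0, -1, -0.018, 0, -0.003, 0, 0, 0, -1, -0.018, 0, -0.001, 0, 0, 0, -1, -0.018, 0, 0, 0, 0, 0, -1, -0.018, 0, 0, 0, 0, 0, -1],
)

```text
clock: 11.32
eef_pos: [648.4, -51.2, 106.5]
tcp_rot: [3.139, 0.526, 1.722]
contact_force: [-7.3, 8.0, 24.1]
opening: -0.004
grasp_force: 12.8
```

```bash
python3 -c "
from h import *
nst(CT,0)"
```

```text
nest xyz of underside [18.27 -0.19 50.07] force nest [ 4.2 -6.  25.4] rotvec err [ 0.0027  0.0022 -0.0003] clk 11.3167 open -0.004
```

Request:
send_rows(
  targets=[0, 0, -0.008, 0, 0, 0, -1, 0.036, 0, -0.008, 0, 0, 0, -1, 0.036, 0, -0.003, 0, 0, 0, -1, 0.036, 0, -0.001, 0, 0, 0, -1, 0.036, 0, 0, 0, 0, 0, -1, 0.036, 0, 0, 0, 0, 0, -1],
)

```text
clock: 11.82
eef_pos: [642.2, -16.7, 86.2]
tcp_rot: [3.14, 0.519, 1.723]
contact_force: [-13.9, 26.9, 18.8]
opening: 0.002
grasp_force: 15.4
```

```bash
python3 -c "
from h import *
nst(CT,0)"
```

```text
nest xyz of underside [-22.27  -1.08  50.06] force nest [-15.5  -9.6  30.6] rotvec err [ 0.002  -0.0042  0.0004] clk 11.8167 open 0.002
```

Lid heights are 50.1, 50.4 and 50.1 mm, so the tub is flat and seated. Now I back off and measure the bar, casting the top-view far edges at z=31 and the near edges at z=0.

```bash
cat > bar.py <<'E'
from m import *
F=pickle.load(open("F0.pkl","rb"));B=np.array([0,3.5,0])
f=F["top"];G=cv2.GaussianBlur(cv2.cvtColor(f["color"],cv2.COLOR_BGR2GRAY),(0,0),.7)
b=(cv2.resize(G,None,fx=4,fy=4,interpolation=cv2.INTER_LINEAR)<88).astype(np.uint8)*255
b=cv2.morphologyEx(b,cv2.MORPH_CLOSE,np.ones((21,21)))
m,a,ce=blob(b,(4*255.6+1.5,4*200.7+1.5))
C=(quad(m)-1.5)/4
print(a/16,C.round(1).tolist())
cam=f["xyz"][:2]
ctr=onz(f,C.mean(0),15)[:2]
L=[]
for i in range(4):
    p,q=onz(f,C[i],15)[:2],onz(f,C[(i+1)%4],15)[:2];n=np.array([q[1]-p[1],p[0]-q[0]]);n/=np.linalg.norm(n)
    if n@(p-ctr)<0:n=-n
    z=0 if n@(cam-p)>0 else 31
    p,q=onz(f,C[i],z)[:2],onz(f,C[(i+1)%4],z)[:2];L.append(np.cross([*p,1],[*q,1]));print("edge normal",n.round(3),"z",z)
P=np.array([(lambda v:v[:2]/v[2])(np.cross(L[i-1],L[i])) for i in range(4)])
print("plan corners",P.round(1).tolist(),"sides",np.linalg.norm(P-np.roll(P,-1,0),axis=1).round(1))
e=[P[(i+1)%4]-P[i] for i in range(4)];i=int(np.argmax([np.linalg.norm(x) for x in e]));d=e[i]/np.linalg.norm(e[i])-e[(i+2)%4]/np.linalg.norm(e[(i+2)%4])
print("centre seen",P.mean(0).round(1),"corrected",(P.mean(0)+B[:2]).round(1),"long axis deg",np.degrees(np.arctan2(d[1],d[0])).round(1)%180)
# height check: top far corner triangulated with scene's upper silhouette
S=F["scene"]
for p in C: print("tri",[tri(f,p,S,q)[0].round(0).tolist() for q in((266,227),(236,257),(225,239),(255,221)) if tri(f,p,S,q)[1]<9])
E
python3 bar.py
```

```text
824.625 [[279.7, 202.4], [237.5, 216.5], [231.7, 198.7], [273.7, 184.9]]
edge normal [-0.967 -0.256] z 0
edge normal [-0.259  0.966] z 31
edge normal [0.967 0.255] z 31
edge normal [ 0.256 -0.967] z 31
plan corners [[601.8, 68.8], [576.6, 164.0], [611.4, 173.3], [636.6, 78.0]] sides [98.5 36.  98.6 35.9]
centre seen [606.6 121. ] corrected [606.6 124.5] long axis deg 104.8
tri []
tri [[577.0, 167.0, 3.0]]
tri [[611.0, 173.0, 32.0]]
tri [[639.0, 80.0, 28.0]]
```

Request:
send_rows(
  targets=[0, 0, -0.04, 0, 0, 0, -1, 0, 0, -0.08, 0, 0, 0, -1, 0, 0, -0.12, 0, 0, 0, -1, 0, 0, -0.12, 0, 0, 0, 1],
)

```text
clock: 12.15
eef_pos: [636.8, 42.2, 196.1]
tcp_rot: [3.131, 0.523, 1.721]
contact_force: [1.9, 0.2, 0.4]
opening: 0.128
grasp_force: 0.0
```

```bash
python3 -c "
from h import *
goto([606.6,124.5,100],[np.pi,0,1.829])"
```

```text
shift [ 0.1224 -0.018   0.0402] rotvec [-0.0173  0.5228 -0.1022] rows 3.1 4.3
```

Request:
send_rows(
  targets=[0.03, -0.004, 0.01, -0.004, 0.11, -0.02, 1, 0.06, -0.008, 0.02, -0.008, 0.23, -0.04, 1, 0.09, -0.013, 0.03, -0.012, 0.34, -0.07, 1, 0.122, -0.018, 0.04, -0.016, 0.45, -0.09, 1, 0.122, -0.018, 0.04, -0.017, 0.523, -0.102, 1, 0.122, -0.018, 0.04, -0.017, 0.523, -0.102, 1, 0.122, -0.018, 0.04, -0.017, 0.523, -0.102, 1],
)

```text
clock: 12.73
eef_pos: [603.2, 118.9, 94.0]
tcp_rot: [-3.131, 0.003, 1.824]
contact_force: [0.1, 0.3, -0.6]
opening: 0.999
grasp_force: 0.0
```

```bash
python3 -c "
from h import *
goto([606.6,124.5,17],[np.pi,0,1.829])"
```

```text
shift [0.0047 0.0055 0.0769] rotvec [-0.0101  0.0028 -0.0055] rows 1.9 0.1
```

Request:
send_rows(
  targets=[0.0047, 0.0055, 0.02, -0.01, 0.003, -0.005, 1, 0.0047, 0.0055, 0.045, -0.01, 0.003, -0.005, 1, 0.0047, 0.0055, 0.065, -0.01, 0.003, -0.005, 1, 0.0047, 0.0055, 0.075, -0.01, 0.003, -0.005, 1, 0.0047, 0.0055, 0.0765, -0.01, 0.003, -0.005, 1, 0.0047, 0.0055, 0.0765, -0.01, 0.003, -0.005, 1],
)

```text
clock: 13.23
eef_pos: [606.6, 126.5, 18.1]
tcp_rot: [3.141, -0.002, 1.832]
contact_force: [0.0, -0.6, 0.8]
opening: 1.0
grasp_force: 0.0
```

```bash
python3 -c "
from h import *
goto([606.6,124.5,17],[np.pi,0,1.829])"
```

```text
shift [-0.002  -0.0005  0.0011] rotvec [ 0.0005 -0.0015  0.0029] rows 0.1 0.0
```

Request:
send_rows(
  targets=[-0.002, -0.0005, 0.001, 0, 0, 0, 1, -0.002, -0.0005, 0.001, 0, 0, 0, 1, -0.002, -0.0005, 0.001, 0, 0, 0, -1, -0.002, -0.0005, 0.001, 0, 0, 0, -1, -0.002, -0.0005, 0.001, 0, 0, 0, -1, -0.002, -0.0005, 0.001, 0, 0, 0, -1, -0.002, -0.0005, 0.001, 0, 0, 0, -1, -0.002, -0.0005, 0.001, 0, 0, 0, -1, -0.002, -0.0005, 0.001, 0, 0, 0, -1],
  grip_force=60,
)

```text
clock: 13.98
eef_pos: [607.2, 124.3, 18.0]
tcp_rot: [3.139, -0.002, 1.832]
contact_force: [-1.2, 0.3, 5.7]
opening: 0.423
grasp_force: 61.1
```

```bash
python3 - <<'E'
import re
t=open('h.py').read().replace("CT=np.array([650,-60.3,54.]);CB=np.array([536,-77.3,54.])","CT=np.array([650,-57.3,54.]);CB=np.array([536,-74.3,54.])")
open('h.py','w').write(t)
E
python3 -c "
from h import *
print(r.sense()['eef_pos'],r.sense()['tcp_rot'],r.sense()['clock'])
goto(CB+N[:,2]*(80+17),tool(N))"
```

```text
[607.1577244  124.33353652  17.95738072] [ 3.13935866e+00 -2.42399282e-03  1.83166134e+00] 13.9833
shift [-0.1251 -0.1144 -0.1206] rotvec [ 0.0306 -0.5256  0.106 ] rows 5.0 4.3
```

Request:
send_rows(
  targets=[0, 0, -0.04, 0, 0, 0, -1, 0, 0, -0.08, 0, 0, 0, -1, 0, 0, -0.12, 0, 0, 0, -1, -0.025, -0.023, -0.13, 0.01, -0.11, 0.02, -1, -0.05, -0.046, -0.13, 0.02, -0.22, 0.05, -1, -0.075, -0.069, -0.13, 0.025, -0.33, 0.07, -1, -0.1, -0.091, -0.125, 0.03, -0.44, 0.09, -1, -0.125, -0.114, -0.121, 0.03, -0.526, 0.106, -1, -0.125, -0.114, -0.121, 0.03, -0.526, 0.106, -1, -0.125, -0.114, -0.121, 0.03, -0.526, 0.106, -1],
)

```text
clock: 14.82
eef_pos: [527.0, -26.4, 136.8]
tcp_rot: [-3.138, 0.524, 1.725]
contact_force: [1.1, 0.4, -2.0]
opening: 0.425
grasp_force: 61.5
```

```bash
python3 -c "
from h import *
nst(CB,17.9);print(wr())"; python3 look.py a3;  python3 -c "
from h import *
nst(CB,17.9);goto(CB+N[:,2]*(18+17.9),tool(N))"
```

```text
nest xyz of underside [-0.77 -1.67 78.17] force nest [-1.2  1.1 -1.6] rotvec err [-0.0027 -0.      0.0021] clk 14.8167 open 0.425
(array([-1.18541684,  1.12911841, -1.61121381]), array([ 0.00318417,  0.40981829, -0.03872713]))
[529.4 -25.6 137.9] [3.141 0.522 1.723] [ 0.27  0.38  1.96 -0.64  0.97  0.54] 14.9167 [329. 221.] [324. 184.]
crop 273 115 3.007518796992481
crop 253 115 3.007518796992481
nest xyz of underside [-0.6   0.88 79.33] force nest [-1.3  0.5 -1.5] rotvec err [ 0.0006 -0.0013  0.0002] clk 14.9167 open 0.426
shift [-0.0007 -0.0009  0.0613] rotvec [ 0.0006 -0.0013  0.0002] rows 1.5 0.0
```

View pics/a3.png

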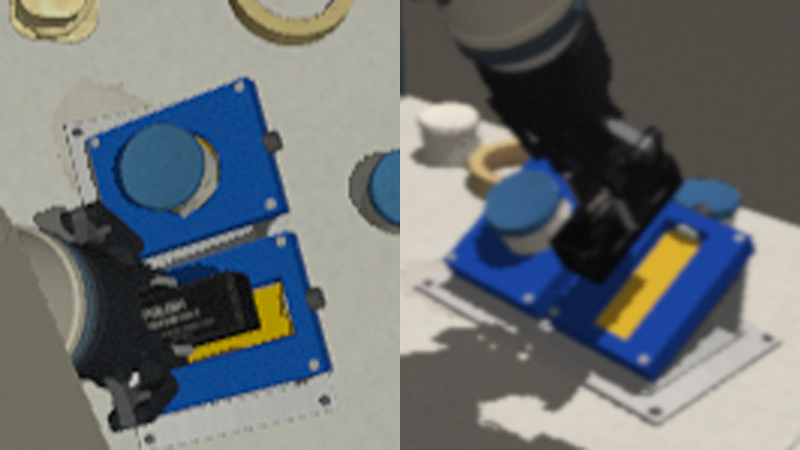

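The picture shows the tub sitting in its pocket and the bar lined up over the oblong pocket, slightly left of it because of parallax. I descend gently.

Request:
send_rows(
  targets=[-0.0007, -0.0014, 0.03, 0, -0.001, 0, -1, -0.0007, -0.0014, 0.05, 0, -0.001, 0, -1, -0.0007, -0.0014, 0.06, 0, -0.001, 0, -1, -0.0007, -0.0014, 0.063, 0, -0.001, 0, -1, -0.0007, -0.0014, 0.065, 0, -0.001, 0, -1, -0.0007, -0.0014, 0.066, 0, -0.001, 0, -1],
)

```text
clock: 15.42
eef_pos: [532.9, -59.2, 81.5]
tcp_rot: [3.141, 0.524, 1.722]
contact_force: [-4.0, 5.1, 2.9]
opening: 0.424
grasp_force: 62.3
```

```bash
python3 -c "
from h import *
nst(CB,17.9);print(wr())"
```

```text
nest xyz of underside [ 0.47 -0.77 13.64] force nest [-3.4 -3.2  5.3] rotvec err [ 0.0002  0.0009 -0.0008] clk 15.4167 open 0.424
(array([-3.3887247 , -3.20163624,  5.33708314]), array([-0.4994714 ,  0.64862342, -0.13632534]))
```

Request:
send_rows(
  targets=[0, 0, 0.001, 0, 0, 0, -1, 0, 0, 0.002, 0, 0, 0, -1, 0, 0, 0.002, 0, 0, 0, -1],
)

```text
clock: 15.67
eef_pos: [533.2, -59.4, 80.4]
tcp_rot: [3.14, 0.524, 1.722]
contact_force: [-4.3, 8.8, 5.0]
opening: 0.427
grasp_force: 62.9
```

```bash
python3 -c "
from h import *
nst(CB,17.9);print(wr())"
```

```text
nest xyz of underside [ 0.08 -0.51 12.54] force nest [-5.6 -2.9  9. ] rotvec err [ 0.0015  0.0003 -0.0009] clk 15.6667 open 0.427
(array([-5.6473452 , -2.93692651,  9.01823609]), array([-0.62248301,  0.68625545, -0.17666397]))
```

Request:
send_rows(
  targets=[0, 0, 0.001, 0, 0, 0, -1, 0, 0, 0.002, 0, 0, 0, -1, 0, 0, 0.003, 0, 0, 0, -1, 0, 0, 0.003, 0, 0, 0, -1],
)

```text
clock: 16.0
eef_pos: [533.9, -60.0, 77.8]
tcp_rot: [3.138, 0.523, 1.721]
contact_force: [-4.3, 13.4, 5.0]
opening: 0.424
grasp_force: 63.6
```

```bash
python3 -c "
from h import *
nst(CB,17.9);print(wr())"
```

```text
nest xyz of underside [-0.59  0.11  9.91] force nest [-9.6 -2.2 11.3] rotvec err [ 0.0031 -0.0009 -0.0011] clk 16.0 open 0.424
(array([-9.57768212, -2.18275871, 11.27533645]), array([-0.45311986,  1.32009802, -0.12483543]))
```

Request:
send_rows(
  targets=[0.001, 0, 0.001, 0, 0, 0, -1, 0.001, 0, 0.003, 0, 0, 0, -1, 0.001, 0, 0.005, 0, 0, 0, -1, 0.001, 0, 0.006, 0, 0, 0, -1, 0.001, 0, 0.006, 0, 0, 0, -1],
)

```text
clock: 16.42
eef_pos: [534.4, -60.9, 74.0]
tcp_rot: [3.136, 0.523, 1.72]
contact_force: [-17.4, 30.8, 33.9]
opening: 0.427
grasp_force: 68.6
```

```bash
python3 -c "
from h import *
nst(CB,17.9);print(wr())"
```

```text
nest xyz of underside [-1.7   0.44  6.21] force nest [-11.7 -12.5  45.9] rotvec err [ 0.004  -0.0009 -0.0026] clk 16.4167 open 0.427
(array([-11.71875602, -12.5331111 ,  45.90192697]), array([-2.37583694,  1.77856816,  0.01419289]))
```

Request:
send_rows(
  targets=[0, 0, -0.0045, 0, 0, 0, -1, 0, 0, -0.0045, 0, 0, 0, 1, 0, 0, -0.0045, 0, 0, 0, 1, 0, 0, -0.0045, 0, 0, 0, 1, 0, 0, -0.035, 0, 0, 0, 1, 0, 0, -0.06, 0, 0, 0, 1, 0, 0, -0.06, 0, 0, 0, -1, 0, 0, -0.06, 0, 0, 0, -1, 0, 0, -0.06, 0, 0, 0, -1, 0, 0, -0.06, 0, 0, 0, -1, 0, 0, -0.06, 0, 0, 0, -1, 0, 0, -0.06, 0, 0, 0, -1],
)

```text
clock: 17.42
eef_pos: [528.0, -35.1, 122.1]
tcp_rot: [-3.139, 0.525, 1.723]
contact_force: [0.7, -0.4, -0.2]
opening: 0.141
grasp_force: 0.0
```

```bash
python3 -c "
from h import *
nst(CB,0);print(wr())"; python3 look.py a4
```

```text
nest xyz of underside [-0.56 -1.97 78.96] force nest [ 0.3  0.6 -0.4] rotvec err [-0.002   0.0015  0.0006] clk 17.4167 open 0.141
(array([ 0.33035683,  0.61325958, -0.43423877]), array([0.01336741, 0.25236572, 0.03192865]))
[528.2 -34.9 122.4] [-3.14   0.525  1.723] [ 0.26  0.4   1.98 -0.66  0.94  0.56] 17.5167 [333. 222.] [328. 190.]
crop 273 115 3.007518796992481
crop 253 115 3.007518796992481
```

View pics/a4.png

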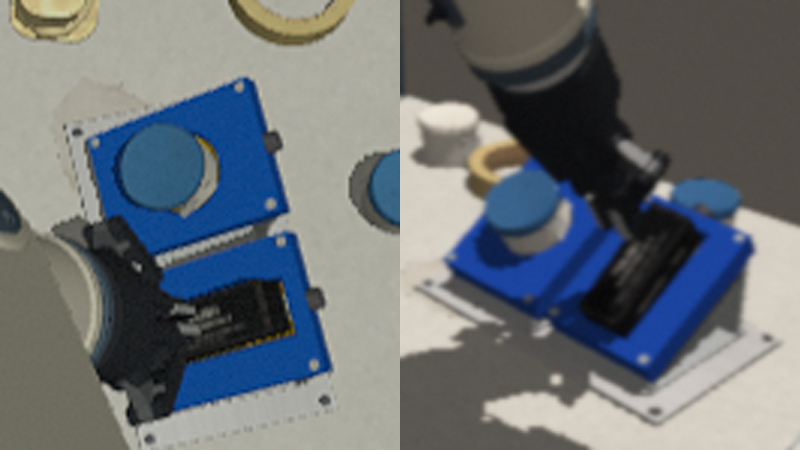

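The bar lies in the oblong pocket, partly down, with thin yellow slits at its upslope end. Next I press it with shut fingers just upslope of centre.

Request:
send_rows(
  targets=[-0.018, 0.002, 0.025, 0, 0, 0, -1, -0.018, 0.002, 0.035, 0, 0, 0, -1, -0.018, 0.002, 0.039, 0, 0, 0, -1, -0.018, 0.002, 0.042, 0, 0, 0, -1, -0.018, 0.002, 0.044, 0, 0, 0, -1, -0.018, 0.002, 0.044, 0, 0, 0, -1],
)

```text
clock: 18.02
eef_pos: [535.9, -71.2, 93.5]
tcp_rot: [-3.141, 0.525, 1.723]
contact_force: [-0.1, -0.5, 0.2]
opening: -0.001
grasp_force: 0.0
```

```bash
python3 -c "
from h import *
nst(CB,0);print(wr())"
```

```text
nest xyz of underside [17.13  0.4  35.74] force nest [ 0.5 -0.1 -0.1] rotvec err [-0.0008  0.0011  0.0004] clk 18.0167 open -0.001
(array([ 0.49898628, -0.13342746, -0.09601571]), array([-0.00383631,  0.26456816,  0.02227869]))
```

Request:
send_rows(
  targets=[0, 0, 0.002, 0, 0, 0, -1, 0, 0, 0.003, 0, 0, 0, -1, 0, 0, 0.004, 0, 0, 0, -1, 0, 0, 0.005, 0, 0, 0, -1, 0, 0, 0.006, 0, 0, 0, -1, 0, 0, 0.006, 0, 0, 0, -1],
)

```text
clock: 18.52
eef_pos: [536.7, -73.5, 90.0]
tcp_rot: [3.141, 0.525, 1.722]
contact_force: [-8.6, 12.0, 20.7]
opening: -0.003
grasp_force: 12.2
```

```bash
python3 -c "
from h import *
nst(CB,0);print(wr())"
```

```text
nest xyz of underside [17.45  0.82 31.5 ] force nest [-1.  -6.7 24.5] rotvec err [ 0.0003  0.0013 -0.001 ] clk 18.5167 open -0.003
(array([-1.00632224, -6.72796343, 24.5333749 ]), array([-1.18703437,  0.45089387,  0.01214183]))
```

Top reads 31.5 mm, which is home at this spot. I check the downslope end as well.

Request:
send_rows(
  targets=[0, 0, -0.012, 0, 0, 0, -1, 0.025, 0, -0.012, 0, 0, 0, -1, 0.048, 0, -0.012, 0, 0, 0, -1, 0.048, 0, -0.006, 0, 0, 0, -1, 0.048, 0, -0.003, 0, 0, 0, -1, 0.048, 0, -0.001, 0, 0, 0, -1, 0.048, 0, 0, 0, 0, 0, -1, 0.048, 0, 0, 0, 0, 0, -1],
)

```text
clock: 19.18
eef_pos: [530.2, -32.3, 65.9]
tcp_rot: [3.14, 0.523, 1.72]
contact_force: [-12.0, 20.2, 21.8]
opening: -0.001
grasp_force: 14.6
```

```bash
python3 -c "
from h import *
nst(CB,0);print(wr())"
```

```text
nest xyz of underside [-30.73   0.61  31.49] force nest [-8.  -8.8 29.7] rotvec err [-0.     -0.0003 -0.0021] clk 19.1833 open -0.001
(array([-7.98878424, -8.77609649, 29.74000894]), array([-1.62313221,  1.5562328 ,  0.01175111]))
```

Request:
send_rows(
  targets=[0, 0, -0.012, 0, 0, 0, -1, -0.04, 0, -0.012, 0, 0, 0, -1, -0.08, 0, -0.012, 0, 0, 0, -1, -0.08, 0, -0.006, 0, 0, 0, -1, -0.08, 0, -0.003, 0, 0, 0, -1, -0.08, 0, -0.001, 0, 0, 0, -1, -0.08, 0, 0, 0, 0, 0, -1, -0.08, 0, 0, 0, 0, 0, -1],
)

```text
clock: 19.85
eef_pos: [540.8, -102.1, 106.4]
tcp_rot: [-3.141, 0.528, 1.723]
contact_force: [-6.7, 3.0, 27.1]
opening: -0.002
grasp_force: 12.9
```

```bash
python3 -c "
from h import *
nst(CB,0);print(wr())"
```

```text
nest xyz of underside [50.61  0.55 31.29] force nest [10.1 -6.2 25.4] rotvec err [-0.001   0.0045  0.0001] clk 19.85 open -0.002
(array([10.11374107, -6.19289702, 25.40125   ]), array([-1.17886411, -1.38706359,  0.02973597]))
```

The bar reads 31.5 / 31.5 / 31.3 mm along its length, so it is flat and home. I retreat clear and take a final look.

Request:
send_rows(
  targets=[0, 0, -0.04, 0, 0, 0, -1, 0, 0, -0.08, 0, 0, 0, -1, 0.04, 0, -0.12, 0, 0, 0, -1, 0.08, 0, -0.15, 0, 0, 0, -1, 0.12, 0, -0.17, 0, 0, 0, -1, 0.16, -0.02, -0.18, 0, 0, 0, -1, 0.2, -0.05, -0.19, 0, 0, 0, -1, 0.24, -0.08, -0.2, 0, 0, 0, -1, 0.27, -0.11, -0.2, 0, 0, 0, -1, 0.27, -0.11, -0.2, 0, 0, 0, -1],
)

```text
clock: 20.68
eef_pos: [381.7, 210.9, 142.2]
tcp_rot: [-3.14, 0.526, 1.724]
contact_force: [0.8, 1.6, -0.4]
opening: 0.004
grasp_force: 0.0
```

```bash
python3 look.py a5; python3 - <<'E'
from bias import *
F,s=pickle.load(open("a5.pkl","rb"));F0=pickle.load(open("F0.pkl","rb"))
# lid outline in both views, cast onto the lid-top plane
for n,p in(("top",(328,172)),("scene",(428,317))):
    H=cv2.cvtColor(F[n]["color"],cv2.COLOR_BGR2HSV);b=((H[...,0]>95)&(H[...,0]<112)&(H[...,1]>110)&(H[...,1]<185)&(H[...,2]>60)).astype(np.uint8)*255
    if n=="scene": p=(294,181)
    m,a,ce=blob(b,p);o=oncplane(F[n],ce,CT+42*N[:,2],N[:,2]);print(n,"lid",a,ce.round(1),"nest xy",((o-CT)@N).round(1))
    d=cv2.absdiff(F0[n]["color"],F[n]["color"]).max(2)
    for nm,P in(("wax",(235,155)),("gauze",(155,297)),("bur",(168,253))):
        if n=="top":print(nm,"max diff",np.median(d[P[1]-15:P[1]+15,P[0]-18:P[0]+18]),(d[P[1]-15:P[1]+15,P[0]-18:P[0]+18]>40).mean().round(3))
E
```

```text
[379.3 211.9 141. ] [-3.136  0.526  1.73 ] [ 0.82  0.37  1.97 -0.44  1.18  0.91] 20.7833 [208. 310.] [269. 262.]
crop 273 115 3.007518796992481
crop 253 115 3.007518796992481
top lid 635 [326.3 170. ] nest xy [-1.2 -0.9 42. ]
wax max diff 12.0 0.0
gauze max diff 97.0 0.913
bur max diff 13.0 0.191
scene lid 407 [293.3 182.2] nest xy [-2.3  2.7 42. ]
```

View pics/a5.png

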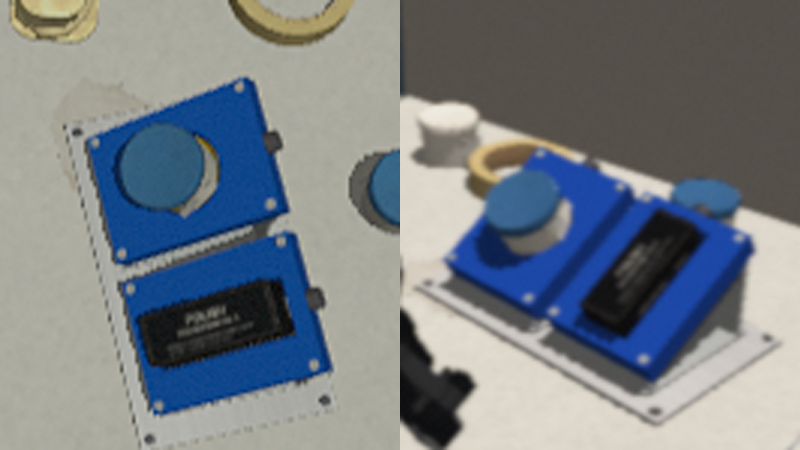

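The final view shows the tub flat in the round pocket (lid at crop 160,165) and the bar flat in the oblong one (crop 215,325). The gripper is well clear and the bystanders were not touched; in the top view the arm covers the gauze, which the gripper never came near. I hand in.

```bash
python3 -c "
from rig import r
print(r.sign_off())"
```

```text
the job is handed in; nothing more can be done
None
```

I put the tub in the round pocket and the bar in the oblong one, both pressed past their rollers, flat and released, and handed the job in at about 21 s; the sign-off returned no verdict.

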